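# Load a culture dish into the dish reader and start it

### The arm

A 7-joint arm with a two-finger parallel gripper is mounted at the origin on a cart in front of the work surface, level with it; the furniture and walls round the work are solid. World frame = base frame: x ahead of the robot, y to its left, z up, the work surface at z = 0. Lengths are in m, angles in rad, forces in N, time in s.
With the tool pointing down it reaches from about 0.4 to 0.925 m from the base axis. Payload 4.1 kg.
Tool frame: the origin (TCP) lies between the finger pads; the fingertips stand 19 mm ahead of it and the grasp point (between the pads) is the TCP; z points along the fingers, y is the direction in which the jaws open and shut (so a half turn about z gives the same grasp; the last joint's range is limited). The gripper opens to 85 mm and grips with 20 to 120 N. Pads are 22 mm wide; open, the fingers measure 114 mm over their backs; the gripper's body (76 mm by 85 mm) begins 54 mm behind the grasp point. The pads swing forward as they close: fully open they stand 13 mm farther back than shut.
Start: joints at [-1.439, 0.398, 0.045, 1.537, -0.019, 1.207, -0.051], TCP at [0.149, 0.633, 0.25] pointing down, gripper open.
Joint ranges: [-2.82, 2.82], [-0.49, 2.23], [-1.37, 1.46], [0, 2.46], [-1.36, 4.5], [0.23, 2], [-2.94, 2.94]. Speed limits (rad/s): [2.57, 2.57, 3.14, 3.14, 3.14, 3.14, 3.14].

### API

Orientations are given as a unit quaternion [w, x, y, z].
In Python, from bench import * gives the robot as it stands.
- The arm moves only by the tool servo_tool, never from a script. Its argument "moves" is a list that holds one entry, the list of rows, each a list of 7 numbers: the shift along the tool's x, y, z in cm, then the turn, a rotation vector about the tool's x, y, z in degrees, then the closure, from 0 (fully open) to 1 (shut). A call has 1 to 20 rows; each row is the pose to reach, as a shift and turn from the pose commanded when the call began, along the tool's axes at that moment; what a row does not reach only later rows make up. A row lasts 1/12 s, in which the tool goes at most 41.7 mm and 7.16 degrees, less where a joint would pass 70% of its speed; a pose out of reach is approached as far as the arm can. A call with a gripper value outside its range is refused whole. The fingers move at their own pace and stop on an object; "grip_force" is the grip in N (left out, the last holds). Time passes only in rows, so rows that repeat a pose let the fingers close. It gives the time, the measured TCP pose, the force and the opening at its end, in the units of the state.
- get_obs(): the state, without advancing time (a new reading comes with each control period).
- grab_frame(name): name is "scene" or "top"; returns (picture, depth): 400x640x3 uint8, red, green, blue; 400x640 float32, m along the optical axis (not along the pixel's ray), 0 where there is no reading.
- camera_model(name): a dict with "K" (3x3 intrinsics, pixels), "dist_coeffs" ([k1, k2, p1, p2, k3] as OpenCV has them; the pictures are not rectified), "camera_from_world" (4x4, takes a point from world to camera coordinates). Camera axes: x right, y down, z forward; pixel columns grow to the right and rows downward; lengths in m; the calibration is good to about 2 mm. A picture is of the moment at which its call begins. camera_model takes no time and is no camera call.
- close_job(): hands the job in, once; it reports no verdict.
The state is a dict: "t": time; "qpos": joint angles; "qd": joint speeds; "effort": joint torques, N m; "eef_pos": TCP position; "eef_rot": TCP orientation; "wrist_force": force on the tool from outside, world axes, zero at the start; "moment": the same for the moment, N m; "opening": finger opening in m.
Only numpy, scipy, OpenCV 4.12 (cv2) and the standard library are available. Lean on these libraries where they do the work, as an engineer would, in place of code of your own. Each camera call takes 0.05 s, during which the arm holds its last target. There are 200 camera calls.

### The job

Gently slide the culture dish along the reader's loading shelf, never lifting or pinching it, until it is fully seated in the round nest on the drawn-out carriage. Then push the carriage fully home by its front plate, so that the plate closes the reader's mouth with the dish still in the nest, and press the start key right down and let it go. Leave the other things on the desk where they are.

Things in the scene. Friction and masses are not known exactly. Their poses are not given: they have to be found in the camera images.
- reader: Low dish reader, fixed (mm, its frame). Origin: on the desk under the middle of its mouth; x points into the reader, away from the robot, y left, z up; yaw up to 0.25 rad. Housing with white top: x 0 to 152, y -112 to 112, z up to 74. Mouth: y -45 to 45, up to z 52. Before it, x -118 to 0, lies the carriage (y -44.5 to 44.5) with a grey shelf on each side, all level at z 24
- shelf_middle (a point): Middle of the top of the loading shelf, the grey level surface to the right of the carriage where the dish starts: 118 (reader x) by 170 (reader y) mm, 24 above the desk, at reader x -118 to 0, y -215 to -45. The carriage top joins it flush, with no step or lip
- dish_center (a point): Centre (half-way up) of the culture dish that stands on the loading shelf: round, 60 mm diameter, 15 high, pink filling, clear closed lid, 14 to 25 g, loose. It starts at reader x -80 to -36, y -170 to -120, on the shelf (centre at z 31.5) and slides freely
- nest (a point): Where the seated dish's centre lies (7.5 above the carriage top; reader y 0, x = 50 less the carriage's joint value in mm). The nest is a steel wall 6 high, 4 thick: a half circle of inner radius 31 round the left (+y) half, running 8 straight to the right on both sides, then flaring to 80 wide at 26 right of the centre. The dish enters moving left (+y) and stops against the half circle
- carriage (a joint): How far the carriage is drawn out of the mouth, in m: 0 = fully home, 0.100 = fully out; starts at 0.085 to 0.098. It slides along the reader's x (pushing it in moves it to +x), needs about 2 N and stays where it is left, with a hard stop at 0
- carriage_front (a point): Centre of the outer (robot side, -x) face of the carriage's upright front plate: 100 wide (y), 10 thick, 25.5 to 60 above the desk, the face looks to the reader's -x. This point is 43 above the desk. Pushed here to +x the carriage goes home; the face then stands at reader x -10
- start_key (a joint): Travel of the start key in m, 0 = up, 0.005 = right down; a spring brings it back, about 4 N at the bottom
- start_key_top (a point): Middle of the top face of the round dark start key (22 mm diameter, in a low black collar), the only key, on the right front of the reader's white top, pressed straight down
- spare_dish: bystander: a second 60 mm culture dish (60 dia x 15), standing on the desk to the left of the carriage; leave it; origin at the middle of its underside
- lidded_jar: bystander: ivory jar with black lid, 58 dia x 71, on the desk behind the loading shelf; origin at the middle of its underside
- dropper: bystander: amber dropper bottle with rubber teat, 30 dia x 81, on the desk behind the loading shelf; origin at the middle of its underside
- bung: bystander: grey rubber bung, 31 dia x 26, on the desk to the left of the reader; origin at the middle of its underside
- forceps: bystander: steel forceps lying on the desk to the right of the reader, 118 long, 9 high, along their own y; origin at the middle of its underside
- dish: The same dish; origin at the middle of its underside
Not all that is in view belongs to the job. What is shaped like the dish but red or turquoise is not meant.

How it is judged:
By the outcome, as a careful person would: the job done as asked, in the order asked, and still so for the second after the job is handed in, with the robot touching nothing.
It also fails if it takes over 67 s, if anything falls off the work surface, if the arm or the gripper's body presses on something with over 40 N, if the wrist force passes 120 N, or if a joint passes its speed limit or range.

## Working session

There is one attempt and no reset: what is moved stays moved. The work goes in short steps, Python scripts to look and compute and a tool call to move; the robot and the scene stay as the last step left them, time stands still between calls to the robot, and variables do not carry over. Pictures are saved under pics/ and viewed, about 8 in all and at most 12, crops included, and the job is handed in when it is done.

Besides the shell and the picture viewer there is one more tool, called as name(argument=value, ...) on one line, values as JSON. servo_tool: Moves the arm, as the interface text tells. Its arguments: {"type":"object","properties":{"moves":{"type":"array"},"grip_force":{"type":"number"}},"required":["moves"]}

```bash
mkdir -p pics; cat > h.py <<'E'
from bench import *
import numpy as np, cv2
def shot(n,f):
    im,d=grab_frame(n); cv2.imwrite('pics/'+f+'.png',im[:,:,::-1]); np.save('pics/'+f+'.npy',d); return im,d
def ray(n,uv,z):
    c=camera_model(n);T=np.array(c['camera_from_world']);uv=np.array(uv,float).reshape(-1,1,2)
    p=cv2.undistortPoints(uv,np.array(c['K']),np.array(c['dist_coeffs'])).reshape(-1,2)
    R,t=T[:3,:3],T[:3,3];o=-R.T@t
    d=np.c_[p,np.ones(len(p))]@R
    s=(z-o[2])/d[:,2]
    return o+d*s[:,None]
E
python3 - <<'E'
from h import *
for n in('scene','top'):
    shot(n,n+'0');c=camera_model(n);T=np.array(c['camera_from_world']);print(n,-T[:3,:3].T@T[:3,3],T[2,:3])
o=get_obs();print({k:np.round(v,3) for k,v in o.items()})
E
```

```text
scene [-0.01648036 -0.98288643  0.62988976] [ 0.4809213   0.75252023 -0.44992   ]
top [ 0.37408504 -0.07326771  1.43586218] [ 0.15183071 -0.00517519 -0.98839296]
{'t': np.float64(0.1), 'qpos': array([-1.439,  0.399,  0.045,  1.538, -0.019,  1.207, -0.051]), 'qd': array([ 0.001, -0.001,  0.001,  0.   ,  0.001, -0.   , -0.001]), 'effort': array([ 4.0000e-03, -4.7626e+01,  1.3700e+00, -2.5495e+01,  1.2000e-02,
        5.0000e-03, -0.0000e+00]), 'eef_pos': array([0.149, 0.632, 0.249]), 'eef_rot': array([-0.   ,  0.115,  0.993, -0.001]), 'wrist_force': array([0.441, 0.228, 0.254]), 'moment': array([-0.047, -0.022, -0.008]), 'opening': np.float64(0.086)}
```

View pics/scene0.png

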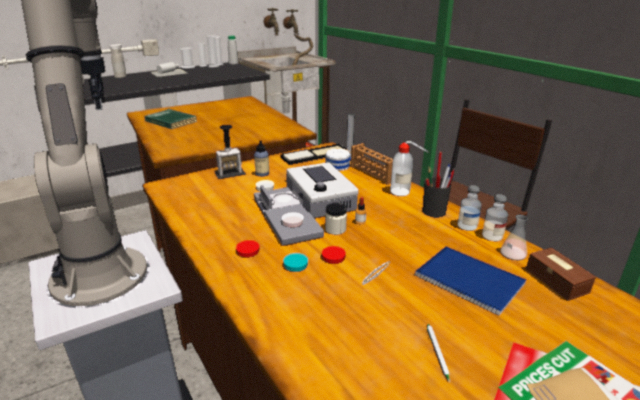

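View pics/top0.png

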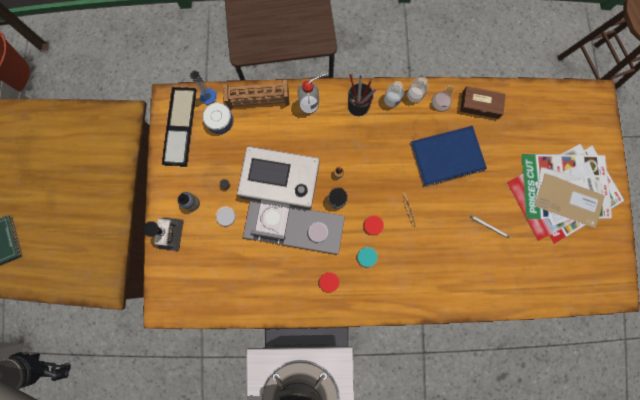

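The overview shows the reader in the top view at about (278,178), the dish at (318,232), the nest at (270,219) and the key at (301,190). Next I'll measure these and enlarge that area.

```bash
python3 - <<'E'
from h import *
a=cv2.imread('pics/top0.png')[135:265,210:370];b=cv2.imread('pics/scene0.png')[150:260,235:375]
cv2.imwrite('pics/c0.png',np.vstack([cv2.resize(a,(480,390),interpolation=2)[:300*2],]))
cv2.imwrite('pics/c0.png',cv2.resize(a,(800,650),interpolation=2)[:600]) 
T=np.array(camera_model('top')['K']);print(T)
im=cv2.imread('pics/top0.png');hsv=cv2.cvtColor(im,cv2.COLOR_BGR2HSV).astype(int)
H,S,V=hsv[...,0],hsv[...,1],hsv[...,2]
roi=np.zeros(H.shape,bool);roi[140:260,215:350]=1
def comp(m,name,z):
    n,l,s,c=cv2.connectedComponentsWithStats((m&roi).astype(np.uint8))
    for i in range(1,n):
        if s[i,4]>40:
            cn=cv2.findContours((l==i).astype(np.uint8),0,2)[0][0]
            r=cv2.minAreaRect(cn);P=ray('top',cv2.boxPoints(r),z)
            print(name,s[i],c[i].round(1),ray('top',c[i],z)[0].round(4),'box',cv2.boxPoints(r).round(1).tolist(),P[:,:2].round(3).tolist())
comp((S<40)&(V>190),'white',.074)
comp((S<60)&(V>80)&(V<150),'grey',.024)
comp((V<60),'dark',.078)
print([ (p,im[p[1],p[0]].tolist(),hsv[p[1],p[0]].tolist()) for p in [(318,232),(335,235),(270,219),(290,240),(301,190),(301,165)]])
E
```

```text
[[469.76814681   0.         322.41672669]
 [  0.         469.76814681 200.06879872]
 [  0.           0.           1.        ]]
white [ 238  148   80   57 2224] [280.8 177. ] [0.6548 0.0415 0.074 ] box [[237.8000030517578, 193.3000030517578], [245.60000610351562, 146.39999389648438], [317.6000061035156, 158.39999389648438], [309.79998779296875, 205.3000030517578]] [[0.608, 0.169], [0.751, 0.147], [0.709, -0.069], [0.569, -0.043]]
white [256 204  21  30 155] [262.3 220. ] [0.5279 0.0964 0.074 ] box [[255.39999389648438, 229.3000030517578], [260.1000061035156, 203.60000610351562], [280.70001220703125, 207.3000030517578], [276.0, 233.10000610351562]] [[0.501, 0.117], [0.576, 0.103], [0.564, 0.042], [0.489, 0.056]]
white [263 207  26  28 497] [275.7 218.8] [0.5305 0.0571 0.074 ] box [[260.0, 230.39999389648438], [264.8999938964844, 203.6999969482422], [288.20001220703125, 207.89999389648438], [283.29998779296875, 234.60000610351562]] [[0.498, 0.103], [0.576, 0.089], [0.562, 0.02], [0.484, 0.035]]
grey [251 161  37  23 601] [268.8 171.9] [0.6817 0.0823 0.024 ] box [[250.39999389648438, 177
[... 481 characters left out ...]
[[230.8000030517578, 235.3000030517578], [238.10000610351562, 193.5], [344.8999938964844, 212.10000610351562], [337.70001220703125, 253.89999389648438]] [[0.489, 0.198], [0.616, 0.177], [0.553, -0.148], [0.427, -0.123]]
dark [329 188  17  20 240] [337.2 197. ] [ 0.5909 -0.1238  0.078 ] box [[325.0, 198.0], [337.5, 185.5], [349.0, 197.0], [336.5, 209.5]] [[0.589, -0.088], [0.625, -0.126], [0.59, -0.158], [0.554, -0.121]]
[((318, 232), [169, 164, 180], [171, 23, 180]), ((335, 235), [139, 137, 141], [165, 7, 141]), ((270, 219), [209, 214, 214], [30, 6, 214]), ((290, 240), [137, 135, 140], [168, 9, 140]), ((301, 190), [137, 135, 140], [168, 9, 140]), ((301, 165), [191, 197, 204], [14, 16, 204])]
```

View pics/c0.png

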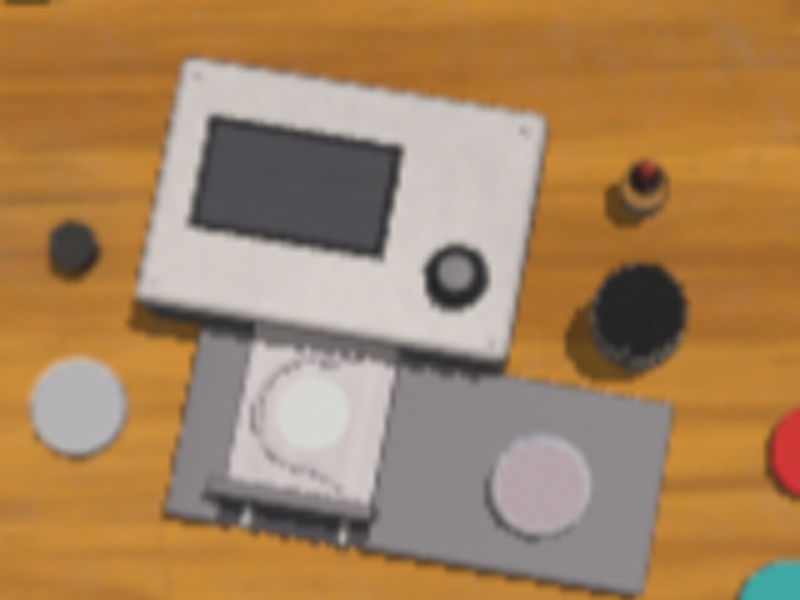

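The crop shows the white top with corners at about (185,60), (547,115), (500,360) and (137,298), the key at (456,272), and the dish at (540,485). The shelf's right corners are at (672,404) and (640,595), the nest arc is around (310,413), and the front plate sits along (210,490)-(373,517). Next comes a rigid fit from the corners.

```bash
python3 - <<'E'
from h import *
def C(p): p=np.array(p,float); return (p+.5)/5-.5+[210,135]
im=cv2.imread('pics/top0.png');hsv=cv2.cvtColor(im,cv2.COLOR_BGR2HSV).astype(int);H,S,V=[hsv[...,i] for i in range(3)]
w=ray('top',C([(185,60),(547,115),(500,360),(137,298)]),.074)[:,:2]
g=ray('top',C([(672,404),(640,595),(165,515)]),.024)[:,:2]
mod=np.array([(152,112),(152,-112),(0,-112),(0,112),(0,-215),(-118,-215)])/1000
wd=np.r_[w,g[:2]]
def fit(m,q):
    mc,qc=m.mean(0),q.mean(0);U,s,Vt=np.linalg.svd((m-mc).T@(q-qc));R=Vt.T@U.T;return R,qc-R@mc
R,t=fit(mod,wd);yaw=np.arctan2(R[1,0],R[0,0]);print('yaw',yaw,'org',t);print('res mm',((mod@R.T+t-wd)*1000).round(1).tolist())
R1,t1=fit(mod[:4],wd[:4]);print('top only',np.arctan2(R1[1,0],R1[0,0]),t1)
inv=lambda p:((p-t)@R*1000).round(1)
print('shelf left front corner',inv(g[2:]))
print('key',ray('top',C((456,272)),.08)[:,:2],inv(ray('top',C((456,272)),.08)[:,:2]))
# dish rim by circle
print('dish',inv(ray('top',C((540,485)),.039)[:,:2]),ray('top',C((540,485)),.039))
print('dish edges',inv(ray('top',C([(490,485),(591,485),(540,433),(540,538)]),.035)[:,:2]).tolist())
print('plate top front corners',inv(ray('top',C([(207,497),(372,522)]),.060)[:,:2]).tolist())
print('plate top back corners',inv(ray('top',C([(213,475),(377,500)]),.060)[:,:2]).tolist())
print('nest arc left',inv(ray('top',C([(253,413),(310,360),(305,477)]),.030)[:,:2]).tolist(),'disc',inv(ray('top',C((313,413)),.024)[:,:2]))
np.savez('rd.npz',R=R,t=t)
# zoom of the scene + dish depth
b=cv2.imread('pics/scene0.png')[155:255,240:380];cv2.imwrite('pics/c1.png',cv2.resize(b,(800,571),interpolation=2))
d=np.load('pics/top0.npy');print('depth dish',d[232,318],'shelf',d[235,338])
E
```

```text
yaw -0.19007755781956065 org [0.58350008 0.06487378]
res mm [[4.0, 2.3], [0.2, -1.1], [-2.3, -2.6], [-1.0, 3.6], [0.1, -1.2], [-1.0, -1.0]]
top only -0.18680984191536174 [0.58324514 0.06407295]
shelf left front corner [[-119.    76.4]]
key [[ 0.61641076 -0.01765474]] [[ 47.9 -74.8]]
dish [[ -63.6 -143.8]] [[ 0.49390879 -0.06436473  0.039     ]]
dish edges [[-68.3, -114.3], [-58.1, -173.8], [-32.4, -138.4], [-94.4, -149.2]]
plate top front corners [[-105.8, 47.5], [-103.5, -51.0]]
plate top back corners [[-92.5, 46.4], [-90.3, -51.6]]
nest arc left [[-49.5, 34.5], [-11.9, 6.5], [-82.2, -3.7]] disc [[-42.7  -0.5]]
depth dish 1.399683 shelf 1.4099183
```

View pics/c1.png

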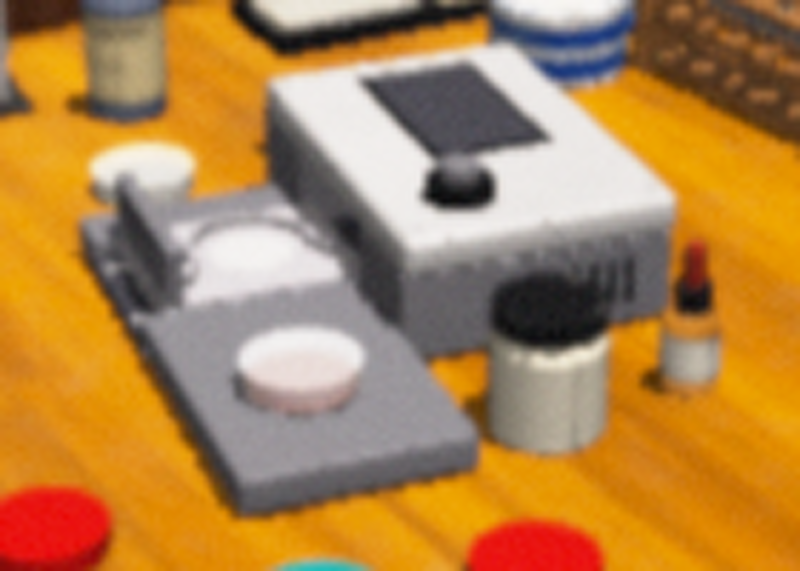

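The scene crop confirms the layout: the dish is on the right shelf, the carriage is out with its plate upright, and the key is proud of the white top. The numbers agree with each other: the face is at x≈-104.6, giving joint ≈ 0.0945 and nest x ≈ -44.5, and the dish is at reader (-64,-144). I'll push the dish with half-open fingers as a cradle, tips above the nest wall. First the arm swings over in an arc.

```bash
cat >> h.py <<'E'
from scipy.spatial.transform import Rotation as Ro
f=np.load('rd.npz');RR,tt=f['R'],f['t'];YAW=np.arctan2(RR[1,0],RR[0,0])
def w(x,y,z): return np.r_[RR@np.array([x,y])/1000+tt,z/1000]   # reader mm -> world m
def r(p): return np.r_[(np.array(p[:2])-tt)@RR*1000,p[2]*1000]
def rel(p,ang=YAW):      # world pos, world angle of tool y -> row (cm, deg)
    o=get_obs();q=np.array(o['eef_rot']);R0=Ro.from_quat(q[[1,2,3,0]])
    y=np.array([np.cos(ang),np.sin(ang),0]);z=np.array([0,0,-1.]);x=np.cross(y,z)
    Rt=Ro.from_matrix(np.c_[x,y,z])
    return np.r_[R0.inv().apply(np.array(p)-o['eef_pos'])*100,np.degrees((R0.inv()*Rt).as_rotvec())].round(2).tolist()
def st():
    o=get_obs();print('t',round(float(o['t']),2),'reader',r(o['eef_pos']).round(1),'F',(np.r_[RR.T@o['wrist_force'][:2],o['wrist_force'][2]]).round(2),'open',o['opening'])
E
python3 - <<'E'
from h import *
p=w(-64,-208,150);print(p)
a0=76.8;a1=np.degrees(np.arctan2(p[1],p[0]));r0=.65;r1=np.hypot(p[0],p[1])
for s in(.25,.5,.75,1):
    a=a0+(a1-a0)*s;R=r0+(r1-r0)*s
    print(rel([R*np.cos(np.radians(a)),R*np.sin(np.radians(a)),.25],np.radians(76.8)+(YAW-np.radians(76.8))*s))
d=np.load('pics/top0.npy');
c=camera_model('top');T=np.array(c['camera_from_world'])
print('stand depth',d[215:250,145:180][d[215:250,145:180]>0].min())
E
```

```text
[ 0.48135425 -0.12728821  0.15      ]
[-23.8, -8.56, -0.05, -0.1, 0.03, 21.9]
[-41.14, -24.92, -0.02, -0.1, 0.05, 43.83]
[-49.93, -45.47, 0.02, -0.09, 0.06, 65.75]
[-49.77, -66.33, 0.06, -0.08, 0.08, 87.67]
stand depth 1.2533842
```

servo_tool(moves=[[[-23.8, -8.6, 0, 0, 0, 22, 0.6], [-23.8, -8.6, 0, 0, 0, 22, 0.6], [-23.8, -8.6, 0, 0, 0, 22, 0.6], [-23.8, -8.6, 0, 0, 0, 22, 0.6], [-23.8, -8.6, 0, 0, 0, 22, 0.6], [-23.8, -8.6, 0, 0, 0, 22, 0.6], [-41.1, -24.9, 0, 0, 0, 44, 0.6], [-41.1, -24.9, 0, 0, 0, 44, 0.6], [-41.1, -24.9, 0, 0, 0, 44, 0.6], [-41.1, -24.9, 0, 0, 0, 44, 0.6], [-41.1, -24.9, 0, 0, 0, 44, 0.6], [-41.1, -24.9, 0, 0, 0, 44, 0.6], [-49.9, -45.5, 0, 0, 0, 66, 0.6], [-49.9, -45.5, 0, 0, 0, 66, 0.6], [-49.9, -45.5, 0, 0, 0, 66, 0.6], [-49.9, -45.5, 0, 0, 0, 66, 0.6], [-49.9, -45.5, 0, 0, 0, 66, 0.6], [-49.8, -66.3, 0, 0, 0, 87.7, 0.6], [-49.8, -66.3, 0, 0, 0, 87.7, 0.6], [-49.8, -66.3, 0, 0, 0, 87.7, 0.6]]])

```text
t: 1.77
eef_pos: [0.501, -0.0332, 0.25]
eef_rot: [-0.0, 0.772, 0.636, -0.0]
wrist_force: [0.3, -0.4, -0.2]
opening: 0.0343
```

```bash
python3 - <<'E'
from h import *
st();print(rel(w(-64,-208,150)),rel(w(-64,-208,60)),get_obs()['qpos'].round(2))
E
```

```text
t 1.77 reader [ -62.5 -111.9  250. ] F [ 0.34 -0.37 -0.19] open 0.034326524270595384
[-9.62, -0.12, 10.0, -0.03, -0.0, -0.18] [-9.62, -0.11, 19.0, -0.03, -0.0, -0.18] [-0.62  0.16  0.68  1.9  -0.11  1.12 -0.1 ]
```

servo_tool(moves=[[[-9.6, 0, 0, 0, 0, 0, 0.6], [-9.6, 0, 0, 0, 0, 0, 0.6], [-9.6, 0, 10, 0, 0, 0, 0.6], [-9.6, 0, 10, 0, 0, 0, 0.6], [-9.6, 0, 10, 0, 0, 0, 0.6], [-9.6, 0, 18, 0, 0, 0, 0.6], [-9.6, 0, 18, 0, 0, 0, 0.6], [-9.6, 0, 18.5, 0, 0, 0, 0.6], [-9.6, 0, 19, 0, 0, 0, 0.6], [-9.6, 0, 19, 0, 0, 0, 0.6]]])

```text
t: 2.6
eef_pos: [0.4844, -0.1257, 0.0606]
eef_rot: [0.0, 0.77, 0.638, -0.0]
wrist_force: [0.3, -0.3, 0.8]
opening: 0.0339
```

```bash
python3 - <<'E'
from h import *
st();print(rel(w(-64,-208,60)))
im,d=shot('scene','s1');cv2.imwrite('pics/s1c.png',cv2.resize(im[140:260,230:390,::-1],(800,600),interpolation=2))
E
```

```text
t 2.6 reader [ -61.3 -205.8   60.6] F [ 0.36 -0.2   0.83] open 0.03389647452045427
[-0.21, -0.27, 0.06, 0.0, 0.01, 0.18]
```

View pics/s1c.png

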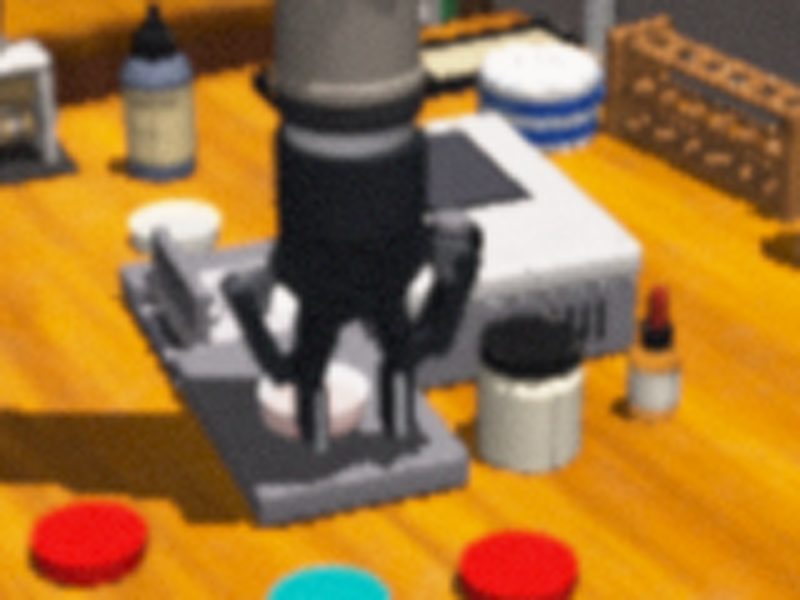

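The picture shows the open fingers behind the dish at crop (318,448) and (403,438), with the linkage bulging only high up. I'll work out tip height from these pixels.

```bash
python3 - <<'E'
from h import *
for c in[(318,450),(403,439),(318,444)]:
    uv=(np.array(c)+.5)/5-.5+[230,140]
    for z in(.035,.04,.045,.05): print(c,z,r(ray('scene',uv,z)[0]).round(1))
E
```

```text
(318, 450) 0.035 [ -81.5 -199.2   35. ]
(318, 450) 0.04 [ -84.2 -207.1   40. ]
(318, 450) 0.045 [ -86.8 -215.    45. ]
(318, 450) 0.05 [ -89.4 -222.9   50. ]
(403, 439) 0.035 [ -36.4 -205.    35. ]
(403, 439) 0.04 [ -39.4 -212.9   40. ]
(403, 439) 0.045 [ -42.3 -220.8   45. ]
(403, 439) 0.05 [ -45.3 -228.6   50. ]
(318, 444) 0.035 [ -79.6 -193.4   35. ]
(318, 444) 0.04 [ -82.2 -201.4   40. ]
(318, 444) 0.045 [ -84.8 -209.4   45. ]
(318, 444) 0.05 [ -87.4 -217.3   50. ]
```

servo_tool(moves=[[[-0.2, -0.2, 0.5, 0, 0, 0, 0.6], [-0.2, -0.2, 1.0, 0, 0, 0, 0.6], [-0.2, -0.2, 1.3, 0, 0, 0, 0.6], [-0.2, -0.2, 1.5, 0, 0, 0, 0.6], [-0.2, -0.2, 1.5, 0, 0, 0, 0.6], [-0.2, -0.2, 1.5, 0, 0, 0, 0.6]]])

```text
t: 3.15
eef_pos: [0.4819, -0.127, 0.0454]
eef_rot: [0.0, 0.77, 0.638, 0.0]
wrist_force: [0.7, 0.7, -0.6]
opening: 0.0342
```

```bash
python3 - <<'E'
from h import *
st()
E
```

```text
t 3.15 reader [ -63.6 -207.6   45.4] F [ 0.52  0.81 -0.56] open 0.034225167425463075
```

Tips are about 16–19 mm ahead of the TCP, so a TCP height of 49.5 mm puts them at about 31–33 mm, above the 30 mm nest wall and on the dish side (24–39). The push begins.

servo_tool(moves=[[[0, 0, -0.4, 0, 0, 0, 0.6], [0.5, 0, -0.4, 0, 0, 0, 0.6], [1.1, 0, -0.4, 0, 0, 0, 0.6], [1.6, 0, -0.4, 0, 0, 0, 0.6], [2.0, 0, -0.4, 0, 0, 0, 0.6], [2.3, 0, -0.4, 0, 0, 0, 0.6], [2.5, 0, -0.4, 0, 0, 0, 0.6], [2.7, 0, -0.4, 0, 0, 0, 0.6], [2.9, 0, -0.4, 0, 0, 0, 0.6], [3.2, 0, -0.4, 0, 0, 0, 0.6], [3.5, 0.1, -0.4, 0, 0, 0, 0.6], [3.8, 0.15, -0.4, 0, 0, 0, 0.6], [4.1, 0.2, -0.4, 0, 0, 0, 0.6], [4.4, 0.25, -0.4, 0, 0, 0, 0.6], [4.7, 0.3, -0.4, 0, 0, 0, 0.6], [5.0, 0.35, -0.4, 0, 0, 0, 0.6], [5.3, 0.4, -0.4, 0, 0, 0, 0.6], [5.5, 0.45, -0.4, 0, 0, 0, 0.6], [5.7, 0.5, -0.4, 0, 0, 0, 0.6], [5.7, 0.5, -0.4, 0, 0, 0, 0.6]]])

```text
t: 4.82
eef_pos: [0.4975, -0.0714, 0.0493]
eef_rot: [-0.0, 0.77, 0.638, 0.0]
wrist_force: [0.7, 0.1, 0.2]
opening: 0.034
```

```bash
python3 - <<'E'
from h import *
st()
a,_=shot('scene','s2');b,_=shot('top','t2')
A=cv2.resize(a[150:240,240:360,::-1],(480,360),interpolation=2);B=cv2.resize(b[180:260,230:350,::-1],(480,320),interpolation=2)[:240]
B=cv2.resize(b[190:250,235:345,::-1],(480,240+22),interpolation=2)[:240]
cv2.imwrite('pics/v2.png',np.vstack([A,B]))
E
```

```text
t 4.82 reader [ -58.7 -150.1   49.3] F [0.69 0.22 0.21] open 0.03396952601770946
```

View pics/v2.png

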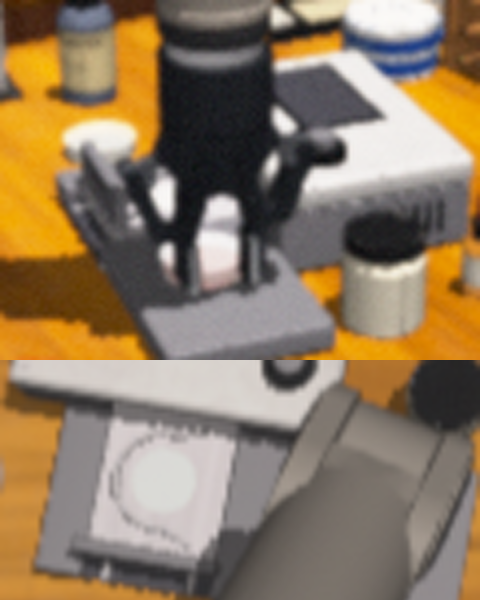

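The dish has moved on with the fingers and sits in the cradle at top crop (205,262). The nest is clear ahead. Continuing.

servo_tool(moves=[[[0.2, 0.05, 0, 0, 0, 0, 0.6], [0.5, 0.1, 0, 0, 0, 0, 0.6], [0.9, 0.2, 0, 0, 0, 0, 0.6], [1.3, 0.3, 0, 0, 0, 0, 0.6], [1.7, 0.4, 0, 0, 0, 0, 0.6], [2.1, 0.5, 0, 0, 0, 0, 0.6], [2.5, 0.6, 0, 0, 0, 0, 0.6], [2.9, 0.7, 0, 0, 0, 0, 0.6], [3.3, 0.8, 0, 0, 0, 0, 0.6], [3.7, 0.9, 0, 0, 0, 0, 0.6], [4.1, 1.0, 0, 0, 0, 0, 0.6], [4.5, 1.1, 0, 0, 0, 0, 0.6], [4.9, 1.2, 0, 0, 0, 0, 0.6], [5.3, 1.3, 0, 0, 0, 0, 0.6], [5.7, 1.4, 0, 0, 0, 0, 0.6], [6.1, 1.4, 0, 0, 0, 0, 0.6], [6.5, 1.4, 0, 0, 0, 0, 0.6], [6.8, 1.4, 0, 0, 0, 0, 0.6], [7.0, 1.4, 0, 0, 0, 0, 0.6], [7.0, 1.4, 0, 0, 0, 0, 0.6]]])

```text
t: 6.58
eef_pos: [0.5241, -0.0051, 0.0493]
eef_rot: [-0.0, 0.77, 0.638, 0.0]
wrist_force: [-0.1, 0.7, -0.9]
opening: 0.0341
```

```bash
python3 - <<'E'
from h import *
st()
a,_=shot('scene','s3');b,_=shot('top','t3')
A=cv2.resize(a[150:240,240:360,::-1],(480,360),interpolation=2)
B=cv2.resize(b[190:250,235:345,::-1],(480,240+22),interpolation=2)[:240]
cv2.imwrite('pics/v3.png',np.vstack([A,B]))
E
```

```text
t 6.58 reader [-45.1 -80.   49.3] F [-0.22  0.64 -0.92] open 0.034052932248113156
```

View pics/v3.png

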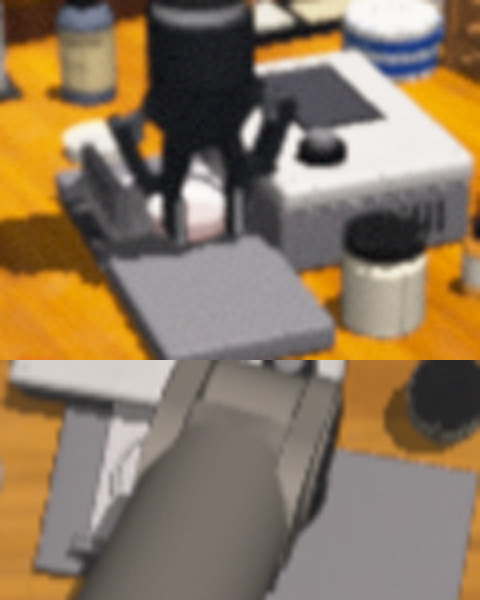

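The dish is cradled at the carriage edge and aligned with the nest, and the key and plate are untouched. Pushing into the nest now, slower.

servo_tool(moves=[[[0.2, 0, 0, 0, 0, 0, 0.6], [0.5, 0, 0, 0, 0, 0, 0.6], [0.8, 0, 0, 0, 0, 0, 0.6], [1.1, 0, 0, 0, 0, 0, 0.6], [1.4, 0, 0, 0, 0, 0, 0.6], [1.7, 0, 0, 0, 0, 0, 0.6], [2.0, 0, 0, 0, 0, 0, 0.6], [2.3, 0, 0, 0, 0, 0, 0.6], [2.6, 0, 0, 0, 0, 0, 0.6], [2.9, 0, 0, 0, 0, 0, 0.6], [3.2, 0, 0, 0, 0, 0, 0.6], [3.4, 0, 0, 0, 0, 0, 0.6], [3.6, 0, 0, 0, 0, 0, 0.6], [3.7, 0, 0, 0, 0, 0, 0.6], [3.8, 0, 0, 0, 0, 0, 0.6], [3.9, 0, 0, 0, 0, 0, 0.6], [3.9, 0, 0, 0, 0, 0, 0.6]]])

```text
t: 8.1
eef_pos: [0.5314, 0.0328, 0.0493]
eef_rot: [-0.0, 0.77, 0.638, 0.0]
wrist_force: [2.0, -0.4, -0.6]
opening: 0.0342
```

```bash
python3 - <<'E'
from h import *
st()
E
```

```text
t 8.1 reader [-45.1 -41.3  49.3] F [ 2.01  0.01 -0.64] open 0.03421122916182427
```

servo_tool(moves=[[[0.05, 0, 0, 0, 0, 0, 0.6], [0.1, 0, 0, 0, 0, 0, 0.6], [0.15, 0, 0, 0, 0, 0, 0.6], [0.2, 0, 0, 0, 0, 0, 0.6], [0.2, 0, 0, 0, 0, 0, 0.6]]])

```text
t: 8.52
eef_pos: [0.5317, 0.0347, 0.0493]
eef_rot: [-0.0, 0.77, 0.638, 0.0]
wrist_force: [1.3, -1.8, 0.1]
opening: 0.0344
```

```bash
python3 - <<'E'
from h import *
st()
a,_=shot('scene','s4')
cv2.imwrite('pics/v4.png',cv2.resize(a[155:230,245:345,::-1],(800,600),interpolation=2))
E
```

```text
t 8.52 reader [-45.2 -39.5  49.3] F [ 1.6  -1.57  0.12] open 0.03441917035174451
```

View pics/v4.png

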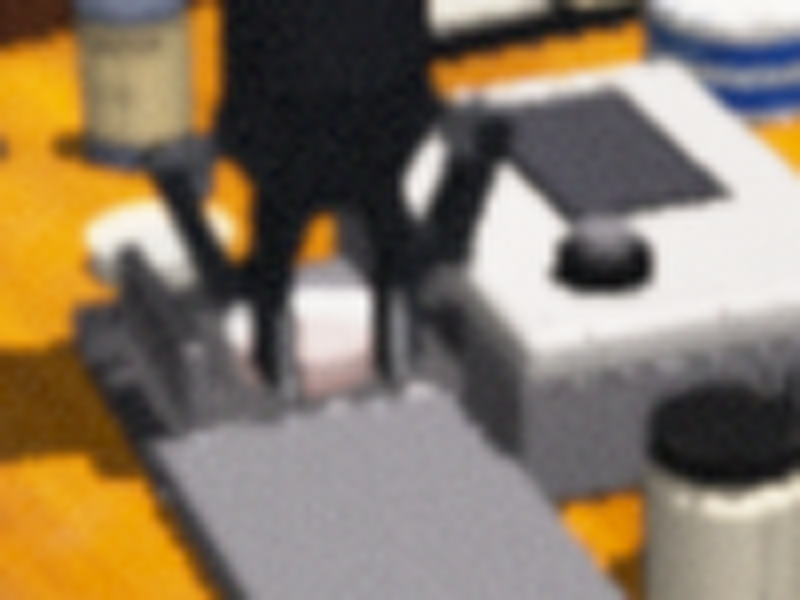

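The dish is nearly in. Fx of about +1.6 N suggests it rubs the plate-side wall, so I'll shift the cradle slightly in +x and go on in fine steps.

servo_tool(moves=[[[0, 0.05, 0, 0, 0, 0, 0.6], [0, 0.1, 0, 0, 0, 0, 0.6], [0, 0.15, 0, 0, 0, 0, 0.6], [0, 0.15, 0, 0, 0, 0, 0.6], [0, 0.15, 0, 0, 0, 0, 0.6]]])

```text
t: 8.98
eef_pos: [0.5325, 0.0346, 0.049]
eef_rot: [-0.001, 0.77, 0.638, -0.0]
wrist_force: [0.5, 0.1, 0.2]
opening: 0.0342
```

```bash
python3 - <<'E'
from h import *
st()
E
```

```text
t 8.98 reader [-44.4 -39.3  49. ] F [0.45 0.14 0.23] open 0.0342104744949979
```

servo_tool(moves=[[[0.05, 0, 0, 0, 0, 0, 0.6], [0.1, 0, 0, 0, 0, 0, 0.6], [0.1, 0, 0, 0, 0, 0, 0.6]]])

```text
t: 9.23
eef_pos: [0.5332, 0.0356, 0.0492]
eef_rot: [-0.0, 0.77, 0.638, -0.0]
wrist_force: [-0.3, 1.5, -0.7]
opening: 0.0339
```

```bash
python3 - <<'E'
from h import *
st()
E
```

```text
t 9.23 reader [-43.9 -38.3  49.2] F [-0.56  1.45 -0.7 ] open 0.03390312744393722
```

servo_tool(moves=[[[0.05, 0, 0, 0, 0, 0, 0.6], [0.1, 0, 0, 0, 0, 0, 0.6], [0.15, 0, 0, 0, 0, 0, 0.6], [0.2, 0, 0, 0, 0, 0, 0.6], [0.2, 0, 0, 0, 0, 0, 0.6]]])

```text
t: 9.65
eef_pos: [0.5338, 0.0374, 0.0493]
eef_rot: [-0.0, 0.77, 0.638, 0.0]
wrist_force: [-0.4, 0.0, 0.5]
opening: 0.034
```

```bash
python3 - <<'E'
from h import *
st()
E
```

```text
t 9.65 reader [-43.7 -36.4  49.3] F [-0.42 -0.07  0.51] open 0.03396487885034889
```

servo_tool(moves=[[[0.05, 0, 0, 0, 0, 0, 0.6], [0.1, 0, 0, 0, 0, 0, 0.6], [0.1, 0, 0, 0, 0, 0, 0.6]]])

```text
t: 9.9
eef_pos: [0.5339, 0.0383, 0.0493]
eef_rot: [-0.0, 0.77, 0.638, 0.0]
wrist_force: [-0.4, 0.1, 0.8]
opening: 0.034
```

```bash
python3 - <<'E'
from h import *
st()
E
```

```text
t 9.9 reader [-43.7 -35.5  49.3] F [-0.37  0.    0.84] open 0.03402723523177893
```

servo_tool(moves=[[[0.05, 0, 0, 0, 0, 0, 0.6], [0.1, 0, 0, 0, 0, 0, 0.6], [0.1, 0, 0, 0, 0, 0, 0.6]]])

```text
t: 10.15
eef_pos: [0.5341, 0.0393, 0.0493]
eef_rot: [-0.0, 0.77, 0.638, 0.0]
wrist_force: [0.5, 0.1, -0.2]
opening: 0.0342
```

```bash
python3 - <<'E'
from h import *
st()
E
```

```text
t 10.15 reader [-43.7 -34.5  49.3] F [ 0.43  0.15 -0.21] open 0.034218828561729565
```

servo_tool(moves=[[[0.05, 0, 0, 0, 0, 0, 0.6], [0.1, 0, 0, 0, 0, 0, 0.6], [0.1, 0, 0, 0, 0, 0, 0.6]]])

```text
t: 10.4
eef_pos: [0.5343, 0.0403, 0.0493]
eef_rot: [-0.0, 0.77, 0.638, 0.0]
wrist_force: [0.3, 0.0, 0.2]
opening: 0.0341
```

```bash
python3 - <<'E'
from h import *
st()
E
```

```text
t 10.4 reader [-43.7 -33.4  49.3] F [0.32 0.06 0.15] open 0.034122898416885816
```

servo_tool(moves=[[[0.05, 0, 0, 0, 0, 0, 0.6], [0.1, 0, 0, 0, 0, 0, 0.6], [0.1, 0, 0, 0, 0, 0, 0.6]]])

```text
t: 10.65
eef_pos: [0.5344, 0.041, 0.0493]
eef_rot: [0.0, 0.77, 0.638, -0.0]
wrist_force: [-1.1, -0.2, -0.2]
opening: 0.0341
```

```bash
python3 - <<'E'
from h import *
st()
E
```

```text
t 10.65 reader [-43.7 -32.7  49.3] F [-1.02 -0.36 -0.18] open 0.034093334434309557
```

servo_tool(moves=[[[0.05, 0, 0, 0, 0, 0, 0.6], [0.1, 0, 0, 0, 0, 0, 0.6], [0.1, 0, 0, 0, 0, 0, 0.6]]])

```text
t: 10.9
eef_pos: [0.5345, 0.0413, 0.0493]
eef_rot: [0.0, 0.77, 0.638, -0.0]
wrist_force: [0.3, -2.3, 0.1]
opening: 0.0344
```

```bash
python3 - <<'E'
from h import *
st()
E
```

```text
t 10.9 reader [-43.7 -32.4  49.3] F [ 0.68 -2.17  0.06] open 0.03439066782259561
```

Contact: the tool moved only 0.3 mm for a 1 mm step, with -2.2 N in y. The dish is against the half circle. I'll back straight out, rise, and go in front of the plate while closing the fingers.

servo_tool(moves=[[[-0.3, 0, 0, 0, 0, 0, 0.6], [-1, 0, 0, 0, 0, 0, 0.6], [-3, 0, 0, 0, 0, 0, 0.6], [-5.5, 0, 0, 0, 0, 0, 0.6], [-5.5, 0, -3, 0, 0, 0, 0.6], [-5.5, 0, -7, 0, 0, 0, 0.6], [-5.5, 0, -10, 0, 0, 0, 0.6], [-5.5, -4, -10, 0, 0, 0, 1], [-5.5, -8, -10, 0, 0, 0, 1], [-5.5, -11, -10, 0, 0, 0, 1], [-3, -11.5, -10, 0, 0, 0, 1], [-3, -11.5, -10, 0, 0, 0, 1]]])

```text
t: 11.9
eef_pos: [0.4142, 0.0376, 0.1492]
eef_rot: [-0.002, 0.769, 0.64, 0.001]
wrist_force: [0.9, -0.2, -0.5]
opening: -0.0002
```

```bash
python3 - <<'E'
from h import *
st();print(rel(w(-150,0,149)))
a,_=shot('scene','s5');b,_=shot('top','t5')
A=cv2.resize(a[155:230,245:345,::-1],(480,360),interpolation=2)
B=cv2.resize(b[190:250,235:345,::-1],(440,240),interpolation=2);B=cv2.copyMakeBorder(B,0,0,0,40,0)
cv2.imwrite('pics/v5.png',np.vstack([A,B]))
E
```

```text
t 11.9 reader [-161.1  -58.7  149.2] F [ 0.93 -0.04 -0.53] open -0.0002071702268092284
[5.86, 1.16, 0.05, -0.08, -0.25, 0.45]
```

View pics/v5.png

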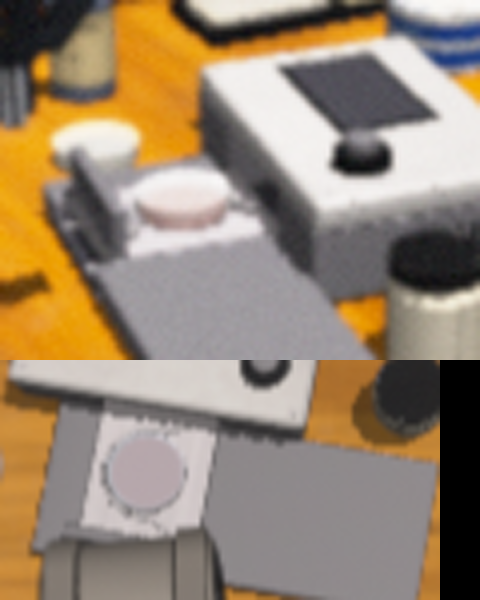

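The dish lies concentric in the nest arc (top crop centre ≈(145,472)). I'll check its position numerically and move in front of the plate.

```bash
python3 - <<'E'
from h import *
im=cv2.imread('pics/t5.png');hs=cv2.cvtColor(im,cv2.COLOR_BGR2HSV).astype(int)
m=np.zeros(im.shape[:2],np.uint8);k=(slice(200,240),slice(250,295))
a=im.astype(int);m[k]=((a[...,2]-a[...,1]>8)&(hs[...,1]<60))[k]
n,l,s,c=cv2.connectedComponentsWithStats(m);i=1+np.argmax(s[1:,4]);print(s[i],c[i],'dish reader',r(ray('top',c[i],.036)[0]).round(1))
im=cv2.imread('pics/top0.png').astype(int)
E
```

```text
[263 208  25  24 391] [275.53196931 218.05882353] dish reader [-44.7 -12.4  36. ]
```

servo_tool(moves=[[[2.5, 1.1, 0, 0, 0, 0.4, 1], [5.9, 1.1, 0, 0, 0, 0.4, 1], [5.9, 1.1, 4, 0, 0, 0.4, 1], [5.9, 1.1, 8, 0, 0, 0.4, 1], [5.9, 1.1, 9.9, 0, 0, 0.4, 1], [5.9, 1.1, 9.9, 0, 0, 0.4, 1], [5.9, 1.1, 9.9, 0, 0, 0.4, 1]]])

```text
t: 12.58
eef_pos: [0.438, 0.0885, 0.0498]
eef_rot: [0.0, 0.773, 0.635, -0.001]
wrist_force: [0.5, 0.0, 0.6]
opening: -0.0005
```

```bash
python3 - <<'E'
from h import *
st();print(rel(w(-24.5,0,50)))
E
```

```text
t 12.58 reader [-147.4   -4.3   49.8] F [0.48 0.14 0.58] open -0.00046025626307269376
[0.5, 12.28, -0.03, -0.06, 0.13, -0.32]
```

```bash
python3 - <<'E'
from h import *
im=cv2.imread('pics/t5.png');g=cv2.resize(im[195:245,245:300],None,fx=8,fy=8,interpolation=2)
c=cv2.HoughCircles(cv2.cvtColor(g,cv2.COLOR_BGR2GRAY),cv2.HOUGH_GRADIENT,1,200,param1=80,param2=15,minRadius=70,maxRadius=100)[0][0]
uv=(c[:2]+.5)/8-.5+[245,195];print(c,uv,r(ray('top',uv,.037)[0]).round(1),'eye',r(ray('top',[270.9,217.4],.037)[0]).round(1))
E
```

```text
Traceback (most recent call last):
TypeError: 'NoneType' object is not subscriptable
```

```bash
python3 - <<'E'
from h import *
im=cv2.imread('pics/t5.png').astype(int)
print('eye',r(ray('top',[270.9,217.4],.037)[0]).round(1))
b,r_,s=im[...,0],im[...,2],im.sum(2)
for v in(214,217,220): print(v,[tuple(im[v,u]) for u in range(256,290,1)] if 0 else [int(x) for x in im[v,256:292].mean(1)])
m=np.zeros(im.shape[:2],np.uint8);m[203:232,257:286]=((im.mean(2)>150)&(im.mean(2)<190))[203:232,257:286]
m=cv2.morphologyEx(m,cv2.MORPH_OPEN,np.ones((5,5),np.uint8))
n,l,st_,c=cv2.connectedComponentsWithStats(m)
for i in range(1,n): print(st_[i],c[i],r(ray('top',c[i],.037)[0]).round(1))
E
```

```text
eye [-45.3   1.6  37. ]
214 [137, 134, 162, 198, 202, 186, 169, 176, 174, 173, 173, 173, 173, 172, 173, 173, 173, 173, 173, 173, 173, 173, 174, 181, 193, 196, 204, 207, 204, 201, 202, 193, 119, 136, 137, 137]
217 [136, 137, 193, 199, 152, 138, 177, 175, 173, 173, 173, 173, 173, 172, 172, 173, 173, 173, 173, 173, 173, 173, 173, 174, 179, 157, 201, 205, 201, 202, 197, 158, 134, 136, 138, 137]
220 [135, 178, 200, 199, 151, 128, 169, 175, 173, 173, 173, 173, 173, 173, 173, 173, 173, 173, 173, 173, 173, 173, 174, 174, 176, 186, 204, 203, 201, 201, 194, 123, 137, 138, 138, 137]
[262 207  20  23 335] [270.88656716 217.81492537] [-46.5   1.4  37. ]
```

The dish is at reader (-46, +1.5), which agrees with a seated pose at (-44.5, +1) within the calibration. Now pushing the carriage.

servo_tool(moves=[[[0.5, 1, 0, 0, 0, 0, 1], [0.5, 2, 0, 0, 0, 0, 1], [0.5, 2.4, 0, 0, 0, 0, 1], [0.5, 2.7, 0, 0, 0, 0, 1], [0.5, 3.0, 0, 0, 0, 0, 1], [0.5, 3.3, 0, 0, 0, 0, 1], [0.5, 3.7, 0, 0, 0, 0, 1], [0.5, 4.1, 0, 0, 0, 0, 1], [0.5, 4.5, 0, 0, 0, 0, 1], [0.5, 5.0, 0, 0, 0, 0, 1], [0.5, 5.5, 0, 0, 0, 0, 1], [0.5, 6.0, 0, 0, 0, 0, 1], [0.5, 6.5, 0, 0, 0, 0, 1], [0.5, 7.0, 0, 0, 0, 0, 1], [0.5, 7.5, 0, 0, 0, 0, 1], [0.5, 8.0, 0, 0, 0, 0, 1], [0.5, 8.4, 0, 0, 0, 0, 1], [0.5, 8.7, 0, 0, 0, 0, 1], [0.5, 9.0, 0, 0, 0, 0, 1], [0.5, 9.0, 0, 0, 0, 0, 1]]])

```text
t: 14.25
eef_pos: [0.528, 0.0772, 0.0503]
eef_rot: [0.001, 0.772, 0.635, 0.0]
wrist_force: [-0.5, -0.3, -0.7]
opening: 0.0001
```

```bash
python3 - <<'E'
from h import *
st();print(rel(w(-24.5,0,50)))
E
```

```text
t 14.25 reader [-56.8   1.7  50.3] F [-0.41 -0.34 -0.68] open 0.0001423959235937626
[-0.15, 3.23, 0.04, 0.08, 0.0, -0.22]
```

servo_tool(moves=[[[0, 0.2, 0, 0, 0, 0, 1], [0, 0.5, 0, 0, 0, 0, 1], [0, 0.8, 0, 0, 0, 0, 1], [0, 1.2, 0, 0, 0, 0, 1], [0, 1.6, 0, 0, 0, 0, 1], [0, 2.0, 0, 0, 0, 0, 1], [0, 2.3, 0, 0, 0, 0, 1], [0, 2.5, 0, 0, 0, 0, 1], [0, 2.6, 0, 0, 0, 0, 1], [0, 2.7, 0, 0, 0, 0, 1], [0, 2.8, 0, 0, 0, 0, 1], [0, 2.85, 0, 0, 0, 0, 1], [0, 2.9, 0, 0, 0, 0, 1]]])

```text
t: 15.33
eef_pos: [0.5555, 0.0718, 0.0503]
eef_rot: [-0.0, 0.772, 0.635, -0.0]
wrist_force: [-1.6, 0.3, 0.9]
opening: 0.0001
```

```bash
python3 - <<'E'
from h import *
st();a,_=shot('scene','s6')
cv2.imwrite('pics/v6.png',cv2.resize(a[155:230,245:345,::-1],(640,480),interpolation=2))
E
```

```text
t 15.33 reader [-28.8   1.5  50.3] F [-1.61  0.01  0.95] open 0.0001397086449318842
```

servo_tool(moves=[[[0, 0.05, 0, 0, 0, 0, 1], [0, 0.1, 0, 0, 0, 0, 1], [0, 0.15, 0, 0, 0, 0, 1], [0, 0.2, 0, 0, 0, 0, 1], [0, 0.2, 0, 0, 0, 0, 1]]])

```text
t: 15.8
eef_pos: [0.5577, 0.0714, 0.0503]
eef_rot: [0.0, 0.772, 0.635, 0.0]
wrist_force: [-2.3, 0.2, 1.2]
opening: -0.0001
```

```bash
python3 - <<'E'
from h import *
st()
E
```

```text
t 15.8 reader [-26.6   1.6  50.3] F [-2.3  -0.24  1.23] open -8.244058650911804e-05
```

servo_tool(moves=[[[0, 0.05, 0, 0, 0, 0, 1], [0, 0.1, 0, 0, 0, 0, 1], [0, 0.15, 0, 0, 0, 0, 1], [0, 0.2, 0, 0, 0, 0, 1], [0, 0.2, 0, 0, 0, 0, 1]]])

```text
t: 16.22
eef_pos: [0.5597, 0.071, 0.0503]
eef_rot: [0.0, 0.772, 0.635, 0.0]
wrist_force: [-1.1, 1.0, 1.4]
opening: -0.0001
```

```bash
python3 - <<'E'
from h import *
st()
E
```

```text
t 16.22 reader [-24.6   1.5  50.3] F [-1.26  0.79  1.39] open -0.00011877653136809403
```

servo_tool(moves=[[[0, 0.05, 0, 0, 0, 0, 1], [0, 0.1, 0, 0, 0, 0, 1], [0, 0.15, 0, 0, 0, 0, 1], [0, 0.15, 0, 0, 0, 0, 1]]])

```text
t: 16.55
eef_pos: [0.5611, 0.0708, 0.0503]
eef_rot: [0.0, 0.772, 0.635, 0.0]
wrist_force: [-1.2, -0.7, 0.4]
opening: 0.0
```

```bash
python3 - <<'E'
from h import *
st()
E
```

```text
t 16.55 reader [-23.1   1.5  50.3] F [-1.03 -0.94  0.4 ] open 3.1718117604375223e-06
```

servo_tool(moves=[[[0, 0.05, 0, 0, 0, 0, 1], [0, 0.1, 0, 0, 0, 0, 1], [0, 0.15, 0, 0, 0, 0, 1], [0, 0.2, 0, 0, 0, 0, 1], [0, 0.2, 0, 0, 0, 0, 1]]])

```text
t: 16.97
eef_pos: [0.562, 0.0706, 0.0502]
eef_rot: [-0.001, 0.772, 0.635, -0.001]
wrist_force: [-5.3, 0.9, 5.3]
opening: -0.0
```

```bash
python3 - <<'E'
from h import *
st()
E
```

```text
t 16.97 reader [-22.2   1.6  50.2] F [-5.4  -0.12  5.3 ] open -4.515856025636618e-05
```

servo_tool(moves=[[[0, 0.05, 0, 0, 0, 0, 1], [0, 0.1, 0, 0, 0, 0, 1], [0, 0.15, 0, 0, 0, 0, 1], [0, 0.15, 0, 0, 0, 0, 1]]])

```text
t: 17.3
eef_pos: [0.5621, 0.0706, 0.05]
eef_rot: [-0.002, 0.772, 0.635, -0.002]
wrist_force: [-9.0, 0.4, 6.6]
opening: -0.0002
```

```bash
python3 - <<'E'
from h import *
st()
E
```

```text
t 17.3 reader [-22.1   1.6  50. ] F [-8.88 -1.32  6.63] open -0.0001777091383707619
```

Hard stop reached: 9 N with no more motion. I'll retreat, then refine the key from both views.

servo_tool(moves=[[[0, -0.5, 0, 0, 0, 0, 1], [0, -2, 0, 0, 0, 0, 1], [0, -5, -1, 0, 0, 0, 1], [0, -6, -5, 0, 0, 0, 1], [0, -6, -9, 0, 0, 0, 1], [0, -6, -12, 0, 0, 0, 1], [0, -6, -12, 0, 0, 0, 1]]])

```text
t: 17.88
eef_pos: [0.5111, 0.0824, 0.1768]
eef_rot: [0.003, 0.772, 0.635, 0.007]
wrist_force: [1.3, -0.0, -0.4]
opening: -0.0001
```

```bash
python3 - <<'E'
from h import *
st()
a,_=shot('scene','s7');b,_=shot('top','t7')
A=cv2.resize(a[155:215,255:345,::-1],(600,400),interpolation=2)
B=cv2.resize(b[175:225,240:330,::-1],(360,200),interpolation=2);B=cv2.copyMakeBorder(B,0,0,0,240,0)
cv2.imwrite('pics/v7.png',np.vstack([A,B]))
C=lambda p:(np.array(p,float)+.5)/5-.5+[210,135]
D=lambda p:(np.array(p,float)+.5)/(800/140)-.5+[240,155]
for z in(.074,.078,.082,.086): print(z,'top key',r(ray('top',C((456,272)),z)[0]).round(1),'collar',r(ray('top',C((456,277.5)),z)[0]).round(1),'scene key',r(ray('scene',D((460,168)),z)[0]).round(1),'collar',r(ray('scene',D((459,187)),z)[0]).round(1))
print(rel(w(48,-75,170)))
E
```

```text
t 17.88 reader [-74.4   3.5 176.8] F [ 1.26  0.24 -0.37] open -6.34376051844289e-05
0.074 top key [ 48.9 -74.4  74. ] collar [ 45.7 -75.   74. ] scene key [ 57.4 -42.6  74. ] collar [ 48.3 -63.6  74. ]
0.078 top key [ 48.2 -74.7  78. ] collar [ 45.  -75.3  78. ] scene key [ 54.1 -50.5  78. ] collar [ 45.1 -71.4  78. ]
0.082 top key [ 47.6 -75.   82. ] collar [ 44.4 -75.6  82. ] scene key [ 50.9 -58.5  82. ] collar [ 42.  -79.1  82. ]
0.086 top key [ 46.9 -75.3  86. ] collar [ 43.7 -75.8  86. ] scene key [ 47.7 -66.4  86. ] collar [ 38.8 -86.9  86. ]
[-7.72, 12.62, 0.24, 0.31, -0.19, -0.2]
```

View pics/v7.png

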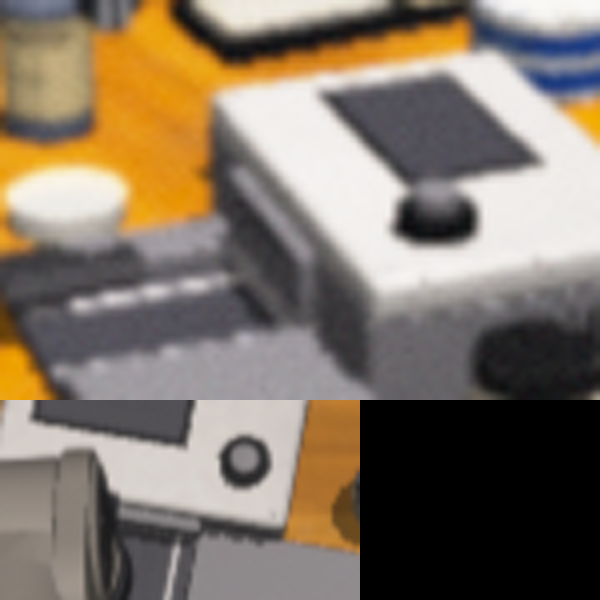

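The plate stands flush against the mouth with the empty bed in front (scene crop (275,240)), and the key is at (435,205). The two views agree on a key top at reader ≈(46.5,-75), z≈88. Moving over it.

servo_tool(moves=[[[-3, 5, 0, 0, 0, 0, 1], [-6, 10, 0, 0, 0, 0, 1], [-7.7, 12.5, 0.5, 0, 0, 0, 1], [-7.7, 12.5, 0.5, 0, 0, 0, 1], [-7.7, 12.5, 2.5, 0, 0, 0, 1], [-7.7, 12.5, 3.5, 0, 0, 0, 1], [-7.7, 12.5, 3.5, 0, 0, 0, 1], [-7.7, 12.5, 3.5, 0, 0, 0, 1]]])

```text
t: 18.65
eef_pos: [0.6119, -0.0169, 0.1335]
eef_rot: [-0.001, 0.772, 0.636, -0.001]
wrist_force: [0.4, 0.2, 1.3]
opening: 0.0002
```

```bash
python3 - <<'E'
from h import *
st();print(rel(w(46.5,-75,115)))
E
```

```text
t 18.65 reader [ 43.4 -75.  133.5] F [0.37 0.23 1.32] open 0.000233453679931125
[-0.0, 0.32, 1.85, -0.2, 0.02, -0.16]
```

servo_tool(moves=[[[0, 0.2, 0.5, 0, 0, 0, 1], [0, 0.3, 1.0, 0, 0, 0, 1], [0, 0.3, 1.5, 0, 0, 0, 1], [0, 0.3, 1.9, 0, 0, 0, 1], [0, 0.3, 2.2, 0, 0, 0, 1], [0, 0.3, 2.2, 0, 0, 0, 1], [0, 0.3, 2.2, 0, 0, 0, 1]]])

```text
t: 19.23
eef_pos: [0.6161, -0.0182, 0.1134]
eef_rot: [-0.0, 0.772, 0.635, 0.0]
wrist_force: [-0.6, 0.9, 1.1]
opening: -0.0001
```

```bash
python3 - <<'E'
from h import *
st()
E
```

```text
t 19.23 reader [ 47.7 -75.4 113.4] F [-0.78  0.78  1.06] open -0.00012633892676916638
```

servo_tool(moves=[[[0, 0, 0.1, 0, 0, 0, 1], [0, 0, 0.2, 0, 0, 0, 1], [0, 0, 0.3, 0, 0, 0, 1], [0, 0, 0.3, 0, 0, 0, 1]]])

```text
t: 19.57
eef_pos: [0.6164, -0.0184, 0.1104]
eef_rot: [-0.0, 0.772, 0.635, 0.0]
wrist_force: [0.2, 0.7, 3.9]
opening: -0.0002
```

```bash
python3 - <<'E'
from h import *
st()
E
```

```text
t 19.57 reader [ 48.  -75.5 110.4] F [0.02 0.76 3.89] open -0.00024132890254110318
```

servo_tool(moves=[[[0, 0, 0.1, 0, 0, 0, 1], [0, 0, 0.2, 0, 0, 0, 1], [0, 0, 0.2, 0, 0, 0, 1]]])

```text
t: 19.82
eef_pos: [0.6164, -0.0184, 0.1091]
eef_rot: [-0.0, 0.772, 0.635, 0.0]
wrist_force: [-3.9, 1.4, 6.8]
opening: -0.0
```

```bash
python3 - <<'E'
from h import *
st()
E
```

```text
t 19.82 reader [ 48.1 -75.5 109.1] F [-4.09  0.6   6.82] open -2.168157347697382e-05
```

servo_tool(moves=[[[0, 0, 0.1, 0, 0, 0, 1], [0, 0, 0.2, 0, 0, 0, 1], [0, 0, 0.2, 0, 0, 0, 1]]])

```text
t: 20.07
eef_pos: [0.6165, -0.0184, 0.1089]
eef_rot: [-0.001, 0.772, 0.635, 0.001]
wrist_force: [-7.3, 2.3, 18.3]
opening: -0.0001
```

```bash
python3 - <<'E'
from h import *
st()
E
```

```text
t 20.07 reader [ 48.2 -75.6 108.9] F [-7.63  0.84 18.32] open -9.278422916724044e-05
```

The force rose gradually, like a spring, to about 4–7 N by z 109, then a hard stop at 108.9 mm with 18 N. I'll check while it is held.

```bash
python3 - <<'E'
from h import *
a,_=shot('scene','s8')
A=cv2.resize(a[165:205,295:345,::-1],(500,400),interpolation=2);b=cv2.imread('pics/s7.png')
B=cv2.resize(b[165:205,295:345],(300,240),interpolation=2);B=cv2.copyMakeBorder(B,0,160,0,0,0)
cv2.imwrite('pics/v8.png',np.hstack([A,B]))
st()
E
```

```text
t 20.12 reader [ 48.1 -75.6 108.8] F [-6.81 -0.12 18.3 ] open 0.00027358303812972495
```

View pics/v8.png

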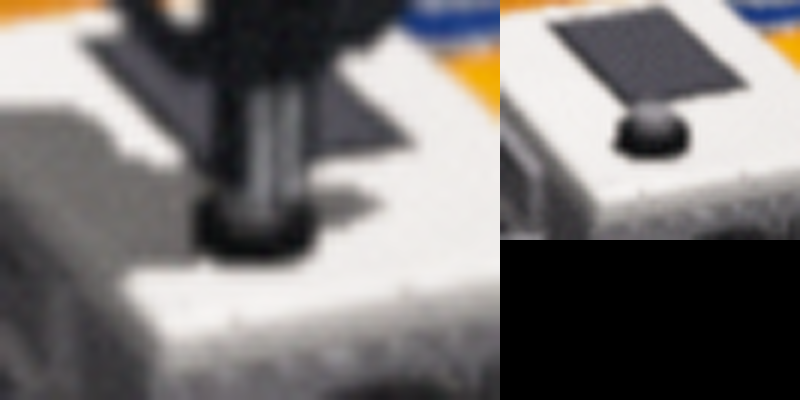

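The fingers stand centrally on the key (crop (262,210)), which has sunk towards its collar. Now I'll release straight up and move clear.

servo_tool(moves=[[[0, 0, -0.3, 0, 0, 0, 1], [0, 0, -0.6, 0, 0, 0, 1], [0, 0, -0.9, 0, 0, 0, 1], [0, 0, -2, 0, 0, 0, 1], [0, 0, -5, 0, 0, 0, 1], [0, -4, -9, 0, 0, 0, 1], [-4, -8, -11, 0, 0, 0, 1], [-8, -12, -11, 0, 0, 0, 1], [-12, -16, -11, 0, 0, 0, 1], [-15, -19, -11, 0, 0, 0, 1], [-15, -19, -11, 0, 0, 0, 1], [-15, -19, -11, 0, 0, 0, 1]]])

```text
t: 21.12
eef_pos: [0.3959, -0.1327, 0.2158]
eef_rot: [-0.001, 0.774, 0.633, -0.0]
wrist_force: [-0.2, -0.2, -0.4]
opening: 0.0003
```

```bash
python3 - <<'E'
from h import *
st()
a,_=shot('scene','s9');b,_=shot('top','t9')
A=cv2.resize(a[150:235,245:365,::-1],(480,340),interpolation=2)
B=cv2.resize(b[145:235,205:365,::-1],(480,270),interpolation=2)[:260]
cv2.imwrite('pics/v9.png',np.vstack([A,B]))
b0=cv2.imread('pics/top0.png');d=np.abs(b[:,:,::-1].astype(int)-b0).max(2)
print('scene/top change in key area',d[180:200,290:312].mean(), 'bystander areas',{k:round(float(d[v[1]-10:v[1]+10,v[0]-10:v[0]+10].mean()),1) for k,v in dict(spare=(225,216),jar=(338,198),dropper=(339,173),bung=(224,185),forceps=(408,210),red=(373,225)).items()})
E
```

```text
t 21.12 reader [-146.9 -229.4  215.8] F [-0.2  -0.22 -0.39] open 0.000331247433503059
scene/top change in key area 3.981818181818182 bystander areas {'spare': 4.3, 'jar': 2.0, 'dropper': 5.5, 'bung': 3.5, 'forceps': 4.0, 'red': 4.3}
```

View pics/v9.png

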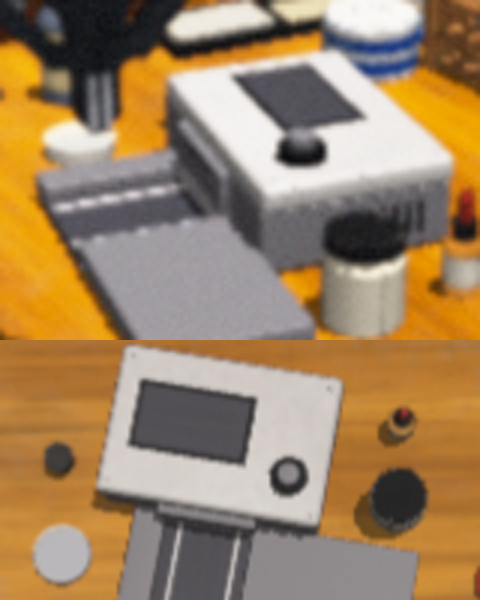

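The plate is closed on the mouth at top crop (155–255, 505–525), the key is up again, and the bystanders are unchanged. One last number, then I hand in.

```bash
python3 - <<'E'
from h import *
q=[((x+.5)/3-.5+205,(y-340+.5)/3-.5+145) for x,y in[(158,513),(255,526)]]
P=[r(p).round(1) for p in ray('top',q,.06)];print('face',P)
if np.mean([p[0] for p in P])>-16: print(close_job())
E
```

```text
face [array([-10.2,  46.8,  60. ]), array([ -6.6, -50.2,  60. ])]
the job is handed in; nothing more can be done
None
```

I slid the dish into the nest, pushed the carriage home and pressed the start key. The job was handed in at about 21 s of the 67 s allowed, with the arm clear of everything.

- **Dish:** I pushed it along the shelf with half-open fingers behind it as a cradle, never lifting or pinching it. It stopped against the half circle at about 2 N. The top view then put it at reader (-46, +1.5), against an expected (-44.5, +1).
- **Carriage:** I pushed it by the front plate to the hard stop, where it took 9 N without moving further. The plate face measures x ≈ -7 to -10, against -10 expected, and closes the mouth.
- **Start key:** It gave a spring-like rise over about 4–5 mm, then a hard stop at about 18 N. I released it, and it looks up again in the pictures. I judged full travel from the force and the picture, not from a joint reading.
- **Bystanders:** The image areas around all five are unchanged apart from noise.

**Disagreements:**
- My reader frame is only good to about 2–4 mm at the corners.
- The dish and the carriage each stopped about 2 mm past where I had calculated.
- The dish rubbed the plate-side nest wall lightly (under 2 N) on the way in, so I shifted the push by about 1.5 mm.
- Once the carriage closed I could no longer see the dish. That it is still in the nest rests on the view just before the push.

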